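# Present a carton to the fixed scanner

## Robot

A 7-joint arm with a two-finger parallel gripper is mounted at the origin on a cart in front of the work surface, level with it; the furniture and walls round the work are solid. World frame = base frame: x ahead of the robot, y to its left, z up, the work surface at z = 0. Lengths are in m, angles in rad, forces in N, time in s.
With the tool pointing down it reaches from about 0.4 to 0.85 m from the base axis. Payload 4.5 kg.
Tool frame: the origin (TCP) lies on the centre line of the jaws, within the pads' length; the fingertips stand 14 mm ahead of it and the grasp point (between the pads) lies 5 mm behind it; y points along the fingers, x is the direction in which the jaws open and shut, and the axes are right-handed (so a half turn about y gives the same grasp; the last joint's range is limited). The gripper opens to 85 mm and grips with 20 to 120 N. Pads are 22 mm wide; open, the fingers measure 114 mm over their backs; the gripper's body (76 mm by 85 mm) begins 54 mm behind the grasp point. The pads swing forward as they close: fully open they stand 13 mm farther back than shut.
Start: joints at [-1.251, 0.689, -0.195, 1.565, 0.157, 0.902, -0.215], TCP at [0.176, 0.6, 0.245] pointing down, gripper open.
Joint ranges: [-3.01, 3.01], [-0.46, 2.08], [-1.47, 1.51], [0.13, 2.56], [-1, 4.14], [0.04, 2.09], [-2.66, 2.66]. Speed limits (rad/s): [2.57, 2.57, 3.14, 3.14, 3.14, 3.14, 3.14].

## Interface

Orientations are given as a unit quaternion [x, y, z, w].
In Python, from bench import sense, grab_frame, job_done, spot_in gives the robot as it stands.
- The arm moves only by the tool move_arm, never from a script. Its argument "series" is a list of rows, each a list of 7 numbers: the turn, a rotation vector about the tool's x, y, z in degrees, then the shift along the tool's x, y, z in m, then the closure, from -1 (fully open) to 1 (shut). In form: [[wx, wy, wz, x, y, z, grip], ...]. A call has exactly 8 rows; each row is the pose to reach, as a shift and turn from the pose commanded when the call began, along the tool's axes at that moment; what a row does not reach only later rows make up. A row lasts 1/8 s, in which the tool goes at most 62.5 mm and 10.7 degrees, less where a joint would pass 70% of its speed; a pose out of reach is approached as far as the arm can. A call with a gripper value outside its range is refused whole. The fingers move at their own pace and stop on an object; "squeeze" is the grip in N (left out, the last holds). Time passes only in rows, so rows that repeat a pose let the fingers close, or fill a call up. It gives the time, the measured TCP pose, the force and the opening at its end, in the units of the state.
- sense(): the state, without advancing time (a new reading comes with each control period).
- grab_frame(name): name is "scene" or "top" or "wrist"; returns a dict with "img" (420x560x3 uint8, blue, green, red), "depth" (420x560 float32, m along the optical axis (not along the pixel's ray), 0 where there is no reading), "intrinsics" (3x3 intrinsics, pixels), "rvec" (rotation vector, rad) and "tvec" (3), from world to camera coordinates, as OpenCV has them. Camera axes: x right, y down, z forward; pixel columns grow to the right and rows downward; lengths in m; the calibration is good to about 2 mm. A picture is of the moment at which its call begins.
- job_done(): hands the job in, once; it reports no verdict.
Trained networks look in a picture, given as the dict that the camera call returned (one of the last four; its "shot" number tells which), for a name from the list of things; names that differ only in an ending like _2 or _b are one class to them, and where a whole thing is asked for, a point or a joint stands for the part that bears it (a point fixed in the world has none). Each returns a list of dicts, best first, with "score" (0 to 1); they miss things now and then, are a little off and sometimes report something else, mostly with a low value. They report only what shows in the picture. A call takes as long as a camera call.
- spot_in(picture, name): "at" ([x, y, z] in m, in world coordinates, good to about 4 mm: the middle of the surface that is visible of it).
The state is a dict: "t": time; "joint_pos": joint angles; "qd": joint speeds; "joint_efforts": joint torques, N m; "tcp_pos": TCP position; "eef_rot": TCP orientation; "force": force on the tool from outside, world axes, zero at the start; "torque": the same for the moment, N m; "opening": opening from 0.0 (shut) to 1.0 (fully open).
Only numpy, scipy, OpenCV 4.12 (cv2) and the standard library are available. Lean on these libraries where they do the work, as an engineer would, in place of code of your own. Each camera call takes 0.05 s, during which the arm holds its last target. There are 200 camera calls.

## Task

Turn the small scanning turntable by pushing its arms gently with a fingertip, without gripping anything or touching the carton on it, until the carton lies lengthwise to the fixed scanner, with either of its two narrow ends squarely facing the scanner head. Only then press the key on top of the scanner head fully down and let it go. Leave the carton at rest on the turntable and the other things on the table as they are.

Things in the scene. Friction and masses are not known exactly. Their poses are not given: they have to be found in the camera images.
- scan_stand: fixed scanner stand; origin on the table top at the turntable's vertical axis, its +y axis pointing from there to the scanner head: a neck 46 mm wide, 8 mm high, leads to a grey block 56 mm wide (x), 46 mm deep (y), centred at y = +175 mm, window facing -y, top 59 mm above the table (key on it). Place and yaw differ in each run
- turntable (a joint): turntable angle about the stand's z axis, rad, anticlockwise from above positive, 0 when the arm of pin_a points along the stand's +x; turns to 6.2 either way against light friction (under 1 N at a pin) and stays where left. A disc 130 mm across, top 20 mm above the table, with four thin arms 90 degrees apart (top side 19 mm above the table), each with an upright pin at its end
- pin_a (a point): centre of the top of the upright round pin at the end of a turntable arm: 14 mm across, 115 mm from the axis, from 10 to 115 mm above the table, passing 23 mm short of the scanner head (arms a, b, c, d follow one another anticlockwise, all alike)
- pin_b (a point): centre of the top of the upright round pin at the end of a turntable arm: 14 mm across, 115 mm from the axis, from 10 to 115 mm above the table, passing 23 mm short of the scanner head (arms a, b, c, d follow one another anticlockwise, all alike)
- pin_c (a point): centre of the top of the upright round pin at the end of a turntable arm: 14 mm across, 115 mm from the axis, from 10 to 115 mm above the table, passing 23 mm short of the scanner head (arms a, b, c, d follow one another anticlockwise, all alike)
- pin_d (a point): centre of the top of the upright round pin at the end of a turntable arm: 14 mm across, 115 mm from the axis, from 10 to 115 mm above the table, passing 23 mm short of the scanner head (arms a, b, c, d follow one another anticlockwise, all alike)
- carton: the flat carton, 50 x 106 x 43 mm (x, y, z), lying loose on the middle of the turntable and turning with it; origin at the centre of its underside (20 mm above the table), its own y axis along its 106 mm length, so its narrow 50 x 43 mm ends face +y and -y. To be turned until its y axis lies along the stand's y axis, either way round; touch it with nothing
- scan_key_top (a point): centre of the top of the round push key (26 mm across) in its housing on top of the scanner head; pressed straight down
- scan_key (a joint): travel of the key, m: 0 up, 0.006 fully down; a spring of about 4 N at full travel returns it
- box_left (a point): left upper corner of the front wall of the open cardboard box behind the turntable; the wall is straight, 133 mm high, and the farthest pins pass 20 mm or more in front of it: keep the gripper's body off it
- box_right (a point): right upper corner of that same front wall, 133 mm above the table
- spare_carton: the second flat carton, 50 x 106 x 43 mm, lying on the table left of the work; leave it alone
- stapler: stapler, 36 x 133 x 45 mm, on the table left of the work; leave it alone
- vial_a: small capped vial, 20 mm across and 46 mm tall, standing on the table left of the work; leave it alone
- vial_b: small capped vial like the other, also left of the work; leave it alone
- ring_scanner: small black finger scanner, 49 x 33 x 21 mm, lying on the table at the far right; leave it alone
- fold_clip: black fold-back clip, 41 x 33 x 42 mm, on the table at the near right; leave it alone

How it is judged:
On the way, in this order (a step that is already met when the one before it is completed fails the run):
1. the carton lies lengthwise to the scanner, at rest on the turntable (angle between the y axis of carton and the y axis of scan_stand, either way round below 0.13 rad and horizontal distance between carton and scan_stand below 0.015 m and angular speed of carton below 0.1 rad/s and height (world z) of carton between 0.01 and 0.03 m), for 0.2 s.
2. the scan key is pressed down (value of joint scan_key above 0.0045 m), for 0.05 s.
At the end, for the whole second after the job is handed in: The carton's length lies within 8 degrees of the line to the scanner (either end first), the carton still flat on the turntable within 15 mm of its axis and at rest, and the key has been pressed at least 4.5 mm and is up again (angle between the y axis of carton and the y axis of scan_stand, either way round below 0.14 rad and horizontal distance between carton and scan_stand below 0.015 m and angular speed of carton below 0.1 rad/s and height (world z) of carton between 0.01 and 0.03 m and value of joint scan_key below 0.0015 m); the robot touches nothing.
It fails at once if the robot touches the carton (contact force between any of the fingers, the arm and carton above 0.3 N).
It fails at once if the carton is lifted or thrown off (height (world z) of carton above 0.03 m or height (world z) of carton below 0.01 m).
It fails at once if an arm of the turntable is gripped or pushed hard (more than 15 N) (contact force between the fingers and turntable above 15 N).
It fails at once if the key is pressed while the carton is not lined up (value of joint scan_key above 0.003 m and angle between the y axis of carton and the y axis of scan_stand, either way round above 0.16 rad).
It fails at once if another thing on the table is moved more than 15 mm (distance of any of spare_carton, stapler, vial_a, vial_b, ring_scanner, fold_clip from where it was at the start of the episode above 0.015 m).
It also fails if it takes over 48 s, if anything falls off the work surface, if the arm or the gripper's body presses on something with over 40 N, if the wrist force passes 120 N, or if a joint passes its speed limit or range.

## Working session

There is one attempt and no reset: what is moved stays moved. The work goes in short steps, Python scripts to look and compute and a tool call to move; the robot and the scene stay as the last step left them, time stands still between calls to the robot, and variables do not carry over. Pictures are saved under pics/ and viewed, about 8 in all and at most 12, crops included, and the job is handed in when it is done.

Besides the shell and the picture viewer there is one more tool, called after "Call:" as a command line: name --pt "numbers of a row" for each row, then --argument value for the rest. move_arm: Moves the arm, as the interface text tells. Its arguments: {"type":"object","properties":{"series":{"type":"array"},"squeeze":{"type":"number"}},"required":["series"]}

```bash
mkdir -p pics; cat > h.py <<'E'
import numpy as np, cv2
from bench import sense, grab_frame, job_done, spot_in
def W(p,uv,z=None):
    """pixel -> world, on plane z or by depth"""
    K=p["intrinsics"];R=cv2.Rodrigues(np.array(p["rvec"],float))[0];t=np.array(p["tvec"],float).ravel()
    r=np.linalg.solve(K,[uv[0],uv[1],1]); c=-R.T@t; d=R.T@r
    s=(z-c[2])/d[2] if z is not None else p["depth"][int(uv[1]),int(uv[0])]
    return c+s*d
def P(p,X):
    return cv2.projectPoints(np.array(X,float).reshape(-1,3),np.array(p["rvec"],float),np.array(p["tvec"],float),np.array(p["intrinsics"],float),None)[0].reshape(-1,2)
E
python3 - <<'E'
from h import *
s=sense();print({k:np.round(v,3) for k,v in s.items()})
ps={n:grab_frame(n) for n in("scene","top")}
for n,p in ps.items():
    cv2.imwrite(f"pics/{n}0.png",p["img"])
    for k in("pin_a","carton","scan_stand","scan_key_top","box_left","box_right","turntable"):
        print(n,k,[(round(d["score"],2),np.round(d["at"],3).tolist()) for d in spot_in(p,k)][:5])
E
```

```text
{'t': np.float64(0.0), 'joint_pos': array([-1.251,  0.69 , -0.195,  1.566,  0.157,  0.903, -0.215]), 'qd': array([-0.   , -0.001, -0.   , -0.002,  0.001,  0.   , -0.   ]), 'joint_efforts': array([-0.0000e+00, -5.3963e+01, -1.2670e+00, -1.5854e+01,  9.0000e-03,
        1.0000e-02, -0.0000e+00]), 'tcp_pos': array([0.176, 0.599, 0.244]), 'eef_rot': array([ 0.567,  0.423, -0.424, -0.566]), 'force': array([-0.283,  1.016, -0.188]), 'torque': array([0.03, 0.02, 0.04]), 'opening': np.float64(1.0)}
scene pin_a [(0.88, [0.473, -0.203, 0.02])]
scene carton [(0.56, [0.482, -0.183, 0.06])]
scene scan_stand [(0.64, [0.462, -0.103, 0.018]), (0.5, [0.482, -0.182, 0.062])]
scene scan_key_top [(0.4, [0.458, 0.009, 0.081])]
scene box_left [(0.31, [0.472, -0.207, 0.014])]
scene box_right []
scene turntable [(0.95, [0.475, -0.2, 0.022])]
top pin_a [(0.81, [0.48, -0.137, 0.022])]
top carton [(0.9, [0.482, -0.165, 0.063])]
top scan_stand [(0.72, [0.468, -0.106, 0.019])]
top scan_key_top [(0.49, [0.459, 0.018, 0.083])]
top box_left [(0.69, [0.479, -0.138, 0.02])]
top box_right [(0.58, [0.39, -0.378, 0.011]), (0.32, [0.465, 0.121, 0.043])]
top turntable [(0.79, [0.479, -0.137, 0.018])]
```

View pics/top0.png

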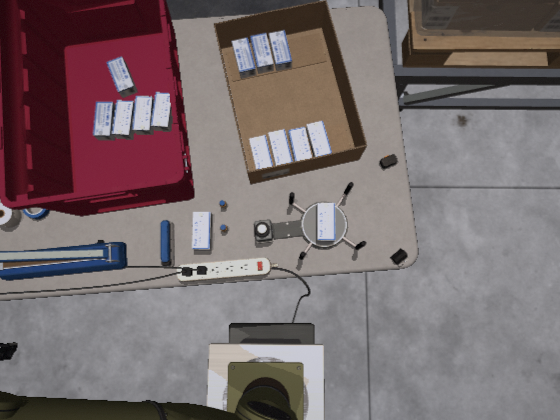

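View pics/scene0.png

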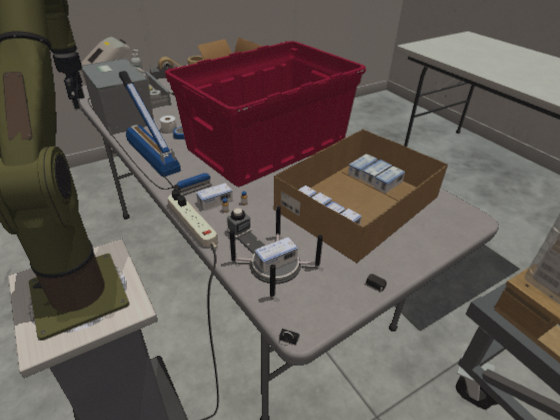

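The top view shows the scanner head at (263,230), the turntable at (324,225) and the pins around it. The carton is roughly crosswise, so it needs about a quarter turn. Next I'll measure it precisely in an enlarged crop.

```bash
python3 - <<'E'
from h import *
p=grab_frame("top"); im=p["img"]
c=cv2.resize(im[170:280,230:420],None,fx=4.2,fy=4.2,interpolation=cv2.INTER_CUBIC)
cv2.imwrite("pics/crop1.png",c)
# point cloud by height
K=p["intrinsics"];print(K.tolist(), p["tvec"], )
vv,uu=np.mgrid[150:290,225:425]
R=cv2.Rodrigues(np.array(p["rvec"],float))[0];t=np.array(p["tvec"],float).ravel()
d=p["depth"][150:290,225:425]
X=np.stack([(uu-K[0][2])/K[0][0]*d,(vv-K[1][2])/K[1][1]*d,d],-1)
Wd=(X-t)@R
z=Wd[...,2]
for n,lo,hi in(("carton/head .052-.07",.052,.07),("tall .1-.125",.1,.125),("key .07-.095",.07,.095)):
    m=((z>lo)&(z<hi)&(Wd[...,1]<0.1)&(Wd[...,0]<.66)).astype(np.uint8)
    nn,l,st,ce=cv2.connectedComponentsWithStats(m)
    for i in range(1,nn):
        if st[i,4]>=4:
            q=Wd[l==i]; r=cv2.minAreaRect(q[:,:2].astype(np.float32)*1000)
            print(n,st[i,4],np.round(q.mean(0),3),"px",ce[i]+[225,150],np.round(r[0],0),np.round(r[1],0),round(r[2],1))
E
```

```text
[[445.61383667416317, 0.0, 281.2117485105208], [0.0, 445.61383667416317, 210.34363395334685], [0.0, 0.0, 1.0]] [-0.04503916  0.51729337  1.20447729]
carton/head .052-.07 127 [ 0.631 -0.065  0.061] px [290.18110236 170.42519685] [631. -66.] [  6. 242.] 13.3
carton/head .052-.07 16 [0.65  0.016 0.054] px [262.125  164.4375] [650.  15.] [14. 16.] 31.3
carton/head .052-.07 6 [ 0.652 -0.008  0.054] px [270.33333333 163.83333333] [652.  -7.] [9. 6.] 37.6
carton/head .052-.07 4 [0.646 0.032 0.054] px [256.25 165.75] [646.  32.] [9. 2.] 43.0
carton/head .052-.07 8 [ 0.575 -0.226  0.063] px [347.375 190.   ] [ 575. -226.] [13.  5.] 66.7
carton/head .052-.07 8 [ 0.545 -0.067  0.063] px [290.875 199.875] [545. -67.] [13.  4.] 61.7
carton/head .052-.07 715 [ 0.485 -0.165  0.062] px [326.04055944 221.52307692] [ 486. -165.] [ 51. 106.] 89.8
carton/head .052-.07 201 [0.459 0.008 0.06 ] px [263.67164179 230.17910448] [461.   9.] [55. 48.] 7.2
carton/head .052-.07 4 [ 0.415 -0.254  0.058] px [358.5 247. ] [ 415. -254.] [6. 1.] 42.8
carton/head .052-.07 5 [ 0.385 -0.098  0.058] px [302.  257.6] [385.
[... 358 characters left out ...]
28] [ 419. -257.] [13. 12.] 44.9
tall .1-.125 24 [ 0.389 -0.098  0.112] px [302.70833333 254.        ] [390. -98.] [13. 10.] 89.3
key .07-.095 228 [ 0.629 -0.057  0.083] px [287.61403509 168.84210526] [631. -64.] [  5. 239.] 13.2
key .07-.095 11 [ 0.575 -0.225  0.082] px [348.27272727 188.45454545] [ 576. -225.] [12.  5.] 51.5
key .07-.095 9 [ 0.546 -0.069  0.083] px [291.55555556 198.22222222] [547. -68.] [14.  6.] 81.6
key .07-.095 115 [0.46  0.012 0.076] px [261.87826087 229.06956522] [461.  11.] [38. 38.] 10.7
key .07-.095 11 [ 0.417 -0.254  0.081] px [359.81818182 245.54545455] [ 417. -255.] [13.  6.] 35.8
key .07-.095 5 [ 0.385 -0.095  0.087] px [301.2 256.4] [385. -95.] [10.  2.] 55.9
```

View pics/crop1.png

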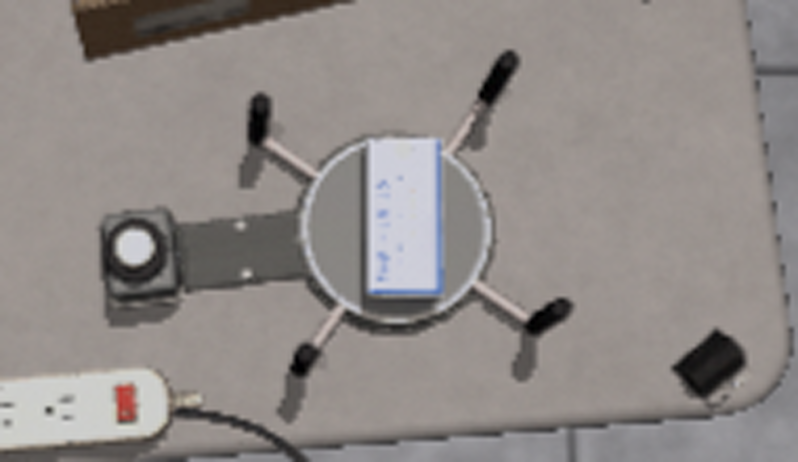

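The pins give an axis at (0.484,-0.163) and a radius of 115 mm. Scanner direction is about 97.5° and the carton is about 0°, so I need +97.5° or -82.5°. I plan to push the near-right pin (0.419,-0.257) anticlockwise around the open right side.

```bash
cat >> h.py <<'E'
from scipy.spatial.transform import Rotation as Ro
def rows(targets):
    """targets: list of (xyz world, yaw change deg about world z from now) -> rows"""
    s=sense();R=Ro.from_quat(s["eef_rot"]);p=np.array(s["tcp_pos"])
    for X,yaw in targets:
        rel=R.inv()*(Ro.from_euler('z',yaw,degrees=True)*R)
        print(np.round(np.r_[np.degrees(rel.as_rotvec()),R.inv().apply(np.array(X)-p)],3).tolist())
E
python3 - <<'E'
from h import *
R=Ro.from_quat(sense()["eef_rot"]);print(np.round(R.as_matrix(),3))
p=grab_frame("top")
K=p["intrinsics"];Rm=cv2.Rodrigues(np.array(p["rvec"],float))[0];t=np.array(p["tvec"],float).ravel()
vv,uu=np.mgrid[0:420,0:560];d=p["depth"]
X=np.stack([(uu-K[0][2])/K[0][0]*d,(vv-K[1][2])/K[1][1]*d,d],-1);Wd=((X-t)@Rm).reshape(-1,3)
for y in np.arange(.6,-.3,-.1):
    print(round(y,1),[round(float(Wd[(abs(Wd[:,1]-y)<.05)&(abs(Wd[:,0]-x)<.025)][:,2].max(initial=-9)),2) for x in (.2,.25,.3,.35,.4,.45,.5,.55,.6)])
T=[([.25,.38,.245],0)]*3+[([.36,.2,.245],0)]*3+[([.43,.0,.245],0)]*2
rows(T)
E
```

```text
[[ 0.282  0.    -0.959]
 [ 0.959  0.     0.282]
 [ 0.    -1.    -0.   ]]
0.6 [0.29, 0.0, 0.01, 0.22, 0.22, 0.31, 0.31, 0.31, 0.31]
0.5 [-0.72, -0.72, 0.01, 0.18, 0.18, 0.31, 0.31, 0.04, 0.01]
0.4 [-0.73, -0.73, 0.02, 0.11, 0.12, 0.04, 0.31, 0.18, 0.01]
0.3 [-0.73, -0.73, 0.02, 0.06, 0.05, 0.05, 0.31, 0.31, 0.01]
0.2 [-0.73, -0.73, 0.04, 0.08, 0.05, 0.05, 0.31, 0.31, 0.31]
0.1 [-0.73, -0.73, 0.0, 0.04, 0.04, 0.05, 0.04, 0.05, 0.13]
0.0 [-0.72, -0.73, 1.28, 0.04, 0.04, 0.09, 0.07, 0.01, 0.14]
-0.1 [-0.72, -0.67, 0.0, 0.02, 0.12, 0.07, 0.07, 0.12, 0.01]
-0.2 [-0.72, -0.73, -0.72, 0.01, 0.02, 0.07, 0.07, 0.11, 0.12]
[0.0, 0.0, -0.0, -0.19, 0.0, -0.133]
[0.0, 0.0, -0.0, -0.19, 0.0, -0.133]
[0.0, 0.0, -0.0, -0.19, 0.0, -0.133]
[0.0, 0.0, -0.0, -0.332, 0.0, -0.289]
[0.0, 0.0, -0.0, -0.332, 0.0, -0.289]
[0.0, 0.0, -0.0, -0.332, 0.0, -0.289]
[0.0, 0.0, -0.0, -0.504, 0.0, -0.413]
[0.0, 0.0, -0.0, -0.504, 0.0, -0.413]
```

Call:
move_arm --pt "0 5 0 -0.06 0 -0.045 1" --pt "0 10 0 -0.12 0 -0.09 1" --pt "0 15 0 -0.18 0 -0.135 1" --pt "0 20 0 -0.225 0 -0.185 1" --pt "0 25 0 -0.27 0 -0.23 1" --pt "0 30 0 -0.315 0 -0.27 1" --pt "0 35 0 -0.36 0 -0.31 1" --pt "0 40 0 -0.41 0 -0.345 1" --squeeze 20

```text
t: 1.9
tcp_pos: [0.3796, 0.1418, 0.2456]
eef_rot: [-0.677, -0.204, 0.203, 0.677]
force: [0.6, 0.8, 0.7]
opening: 0.0
```

```bash
python3 - <<'E'
from h import *
s=sense();print(s["t"],np.round(s["tcp_pos"],3),np.round(s["joint_pos"],2),s["opening"],np.round(s["force"],1))
print(Ro.from_quat(s["eef_rot"]).as_matrix().round(2))
rows([([.43,0,.245],-20),([.42,-.15,.245],-50),([.39,-.235,.245],-68)])
E
```

```text
1.9 [0.38  0.142 0.246] [-0.43  0.41 -0.06  2.19  0.05  0.53  0.06] 0.00010277503060831664 [0.6 0.8 0.7]
[[ 0.83  0.   -0.55]
 [ 0.55  0.    0.83]
 [ 0.   -1.   -0.  ]]
[-0.042, 20.0, 0.004, -0.036, 0.001, -0.146]
[-0.105, 50.0, 0.009, -0.127, 0.0, -0.266]
[-0.143, 68.0, 0.012, -0.199, 0.0, -0.32]
```

Call:
move_arm --pt "0 9 0 -0.012 0 -0.05 1" --pt "0 18 0 -0.03 0 -0.1 1" --pt "0 27 0 -0.05 0 -0.15 1" --pt "0 36 0 -0.08 0 -0.2 1" --pt "0 45 0 -0.11 0 -0.245 1" --pt "0 54 0 -0.15 0 -0.285 1" --pt "0 62 0 -0.18 0 -0.31 1" --pt "0 68 0 -0.2 0 -0.32 1"

```text
t: 2.9
tcp_pos: [0.3884, -0.236, 0.2454]
eef_rot: [0.675, -0.211, 0.212, -0.675]
force: [0.5, 0.4, 0.5]
opening: -0.006
```

```bash
python3 - <<'E'
from h import *
s=sense();print(s["t"],np.round(s["tcp_pos"],3),np.round(s["joint_pos"],2),s["opening"],np.round(s["force"],1))
print(Ro.from_quat(s["eef_rot"]).as_matrix().round(2))
rows([([.386,-.234,.1],0)])
E
```

```text
2.9 [ 0.388 -0.236  0.245] [ 0.28  0.48  0.24  2.07 -0.2   0.6   0.05] -0.005652903295805483 [0.5 0.4 0.5]
[[ 0.82  0.    0.57]
 [-0.57 -0.    0.82]
 [ 0.   -1.   -0.  ]]
[0.0, 0.0, 0.0, -0.003, 0.145, 0.0]
```

Call:
move_arm --pt "0 0 0 -0.002 0.03 0 1" --pt "0 0 0 -0.003 0.06 0 1" --pt "0 0 0 -0.003 0.09 0 1" --pt "0 0 0 -0.003 0.115 0 1" --pt "0 0 0 -0.003 0.135 0 1" --pt "0 0 0 -0.003 0.145 0 1" --pt "0 0 0 -0.003 0.145 0 1" --pt "0 0 0 -0.003 0.145 0 1"

```text
t: 3.9
tcp_pos: [0.3869, -0.2323, 0.1009]
eef_rot: [0.676, -0.208, 0.209, -0.676]
force: [0.3, 0.2, -0.1]
opening: 0.003
```

```bash
python3 - <<'E'
from h import *
s=sense();print(s["t"],np.round(s["tcp_pos"],3),np.round(s["force"],1))
p=grab_frame("scene");c=cv2.resize(p["img"][190:350,180:380],None,fx=3,fy=3,interpolation=cv2.INTER_CUBIC);cv2.imwrite("pics/s2.png",c)
C=np.array([.484,-.163])
f=np.array(s["tcp_pos"][:2])-C; print(np.hypot(*f),np.degrees(np.arctan2(f[1],f[0])))
def T(a): 
    c,q=np.cos(np.radians(a)),np.sin(np.radians(a)); return np.r_[C+[c*f[0]-q*f[1],q*f[0]+c*f[1]],.1]
rows([(T(a),a) for a in (5,10,15,20,25,30,35,40,50,60,70,80,90)])
E
```

```text
3.9 [ 0.387 -0.232  0.101] [ 0.3  0.2 -0.1]
0.11930835111643769 -144.50409081210097
[0.007, -5.0, 0.001, 0.01, 0.001, -0.003]
[0.013, -10.0, 0.002, 0.02, 0.001, -0.005]
[0.02, -15.0, 0.003, 0.03, 0.001, -0.007]
[0.026, -20.0, 0.004, 0.041, 0.001, -0.007]
[0.033, -25.0, 0.005, 0.051, 0.001, -0.007]
[0.039, -30.0, 0.006, 0.061, 0.001, -0.005]
[0.046, -35.0, 0.007, 0.072, 0.001, -0.003]
[0.052, -40.0, 0.008, 0.082, 0.001, -0.0]
[0.065, -50.0, 0.01, 0.1, 0.001, 0.009]
[0.078, -60.0, 0.013, 0.117, 0.001, 0.021]
[0.091, -70.0, 0.015, 0.132, 0.001, 0.035]
[0.104, -80.0, 0.017, 0.144, 0.001, 0.052]
[0.117, -90.0, 0.019, 0.153, 0.001, 0.071]
```

View pics/s2.png

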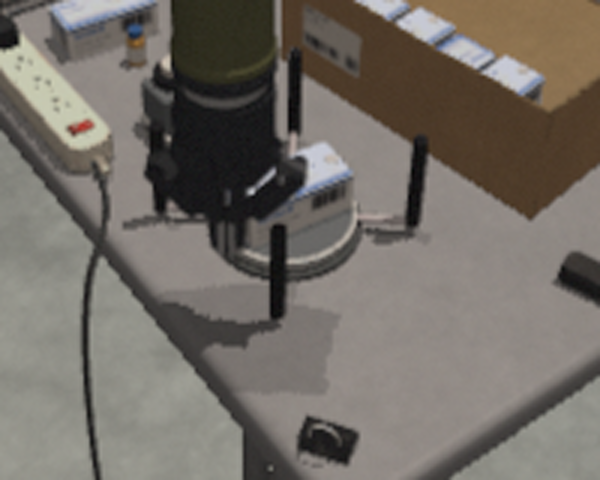

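The fingertips are down left of the near-right pin (crop 278,270) and nothing touches. Now I'll start the arc.

Call:
move_arm --pt "0 -5 0 0.01 0 -0.003 1" --pt "0 -8 0 0.016 0 -0.004 1" --pt "0 -11 0 0.022 0 -0.005 1" --pt "0 -15 0 0.03 0 -0.007 1" --pt "0 -20 0 0.041 0 -0.007 1" --pt "0 -25 0 0.051 0 -0.007 1" --pt "0 -30 0 0.061 0 -0.005 1" --pt "0 -35 0 0.072 0 -0.003 1"

```text
t: 4.95
tcp_pos: [0.4439, -0.2756, 0.1003]
eef_rot: [-0.707, -0.005, 0.005, 0.707]
force: [-0.6, 1.0, -0.6]
opening: 0.001
```

```bash
cat >> h.py <<'E'
C=np.array([.484,-.163])
def state():
    s=sense();f=np.array(s["tcp_pos"][:2])-C
    print(s["t"],np.round(s["tcp_pos"],3),np.round(s["force"],1),"finger r,ang",np.hypot(*f).round(4),np.degrees(np.arctan2(f[1],f[0])).round(1))
    return f
def cloud(name="top"):
    p=grab_frame(name)
    K=p["intrinsics"];R=cv2.Rodrigues(np.array(p["rvec"],float))[0];t=np.array(p["tvec"],float).ravel()
    vv,uu=np.mgrid[0:420,0:560];d=p["depth"]
    X=np.stack([(uu-K[0][2])/K[0][0]*d,(vv-K[1][2])/K[1][1]*d,d],-1);return p,(X-t)@R
def meas():
    p,Wd=cloud();z=Wd[...,2];rr=np.hypot(Wd[...,0]-C[0],Wd[...,1]-C[1])
    for n,m in(("carton",(z>.052)&(z<.07)&(rr<.075)),("pin",(z>.1)&(z<.12)&(rr>.1)&(rr<.13))):
        nn,l,st,ce=cv2.connectedComponentsWithStats(m.astype(np.uint8))
        for i in range(1,nn):
            if st[i,4]>=10:
                q=Wd[l==i]-[*C,0];o=q.mean(0);r=cv2.minAreaRect(q[:,:2].astype(np.float32)*1000)
                print(n,st[i,4],np.round(o,3),"ang",round(float(np.degrees(np.arctan2(o[1],o[0]))),1),np.round(r[1]),round(r[2],1))
    return p
def arc(angs,z=.1):
    f=state()
    def T(a):
        c,q=np.cos(np.radians(a)),np.sin(np.radians(a)); return np.r_[C+[c*f[0]-q*f[1],q*f[0]+c*f[1]],z]
    rows([(T(a),a) for a in angs])
E
python3 - <<'E'
from h import *
meas();arc([5,10,15,20,25,30,35,40])
E
```

```text
carton 701 [ 0.002 -0.001  0.062] ang -33.1 [107.  51.] 24.3
pin 24 [ 0.112 -0.02   0.112] ang -10.1 [11. 13.] 47.7
pin 24 [0.02  0.113 0.112] ang 80.1 [12. 11.] 0.3
pin 22 [-0.113  0.02   0.113] ang 169.9 [11. 10.] 88.2
5.0 [ 0.446 -0.276  0.1  ] [ 2.2 -1.3 -1. ] finger r,ang 0.1196 -108.5
[0.011, -5.0, -0.005, 0.01, 0.0, -0.003]
[0.022, -10.0, -0.011, 0.02, 0.0, -0.005]
[0.033, -15.0, -0.016, 0.031, 0.001, -0.006]
[0.044, -20.0, -0.022, 0.041, 0.001, -0.007]
[0.054, -25.0, -0.027, 0.051, 0.001, -0.006]
[0.065, -30.0, -0.033, 0.062, 0.001, -0.005]
[0.076, -35.0, -0.038, 0.072, 0.001, -0.002]
[0.087, -40.0, -0.044, 0.082, 0.001, 0.001]
```

Call:
move_arm --pt "0 -5 0 0.01 0 -0.003 1" --pt "0 -10 0 0.02 0 -0.005 1" --pt "0 -15 0 0.031 0 -0.006 1" --pt "0 -20 0 0.041 0 -0.007 1" --pt "0 -25 0 0.051 0 -0.006 1" --pt "0 -30 0 0.062 0 -0.005 1" --pt "0 -35 0 0.072 0 -0.002 1" --pt "0 -40 0 0.082 0 0.001 1"

```text
t: 6.0
tcp_pos: [0.5259, -0.2738, 0.1002]
eef_rot: [-0.663, -0.246, 0.246, 0.663]
force: [-1.0, 0.0, 0.2]
opening: -0.005
```

```bash
python3 - <<'E'
from h import *
meas();arc([5,10,15,20,23,26,28])
E
```

```text
carton 703 [ 0.002 -0.     0.062] ang -1.7 [106.  52.] 64.3
pin 23 [0.099 0.058 0.111] ang 30.1 [12. 12.] 44.5
pin 14 [ 0.035 -0.105  0.11 ] ang -71.7 [17.  4.] 54.4
pin 22 [-0.058  0.099  0.113] ang 120.3 [11. 11.] 89.7
pin 27 [-0.099 -0.057  0.111] ang -149.9 [11. 13.] 0.2
6.05 [ 0.528 -0.273  0.1  ] [ 1.9 -0.2  0.7] finger r,ang 0.1182 -68.3
[0.008, -5.0, -0.004, 0.01, 0.0, -0.003]
[0.015, -10.0, -0.008, 0.02, 0.0, -0.005]
[0.023, -15.0, -0.011, 0.03, 0.0, -0.006]
[0.03, -20.0, -0.015, 0.041, 0.0, -0.007]
[0.035, -23.0, -0.018, 0.047, 0.0, -0.006]
[0.039, -26.0, -0.02, 0.053, 0.0, -0.006]
[0.042, -28.0, -0.021, 0.057, 0.0, -0.005]
```

Call:
move_arm --pt "0 -5 0 0.01 0 -0.003 1" --pt "0 -10 0 0.02 0 -0.005 1" --pt "0 -15 0 0.03 0 -0.006 1" --pt "0 -20 0 0.041 0 -0.007 1" --pt "0 -25 0 0.051 0 -0.006 1" --pt "0 -29 0 0.059 0 -0.005 1" --pt "0 -31 0 0.063 0 -0.004 1" --pt "0 -32 0 0.065 0 -0.003 1"

```text
t: 7.05
tcp_pos: [0.5772, -0.2336, 0.1002]
eef_rot: [-0.57, -0.418, 0.419, 0.57]
force: [-0.6, -1.3, -0.2]
opening: -0.001
```

```bash
python3 - <<'E'
from h import *
p=meas();state()
p,Wd=cloud();z=Wd[...,2]
# head: key + block
m=(z>.068)&(z<.09)&(abs(Wd[...,0]-.46)<.04)&(abs(Wd[...,1]-.01)<.04)
q=Wd[m];print("key",q.shape,q.mean(0).round(4),np.percentile(q[:,2],[5,30,50,70,95]).round(4))
from collections import Counter
m2=(z>.052)&(z<.09)&(abs(Wd[...,0]-.46)<.045)&(abs(Wd[...,1]-.01)<.045)
r=cv2.minAreaRect((Wd[m2][:,:2]*1000).astype(np.float32));print("head",r)
b=(Wd[m2][:,:2].mean(0)-C);print(b,np.degrees(np.arctan2(b[1],b[0])))
k=q[:,:2].mean(0)-C;print("key dir",np.degrees(np.arctan2(k[1],k[0])),np.hypot(*k))
g=cv2.cvtColor(p["img"],cv2.COLOR_BGR2GRAY);w=(g>170)&m
print("white cap",w.sum(),Wd[w].mean(0).round(4))
for k in("scan_key_top","scan_key"): print([(d["score"],np.round(d["at"],3)) for d in spot_in(p,k)])
cv2.imwrite("pics/crop3.png",cv2.resize(p["img"][170:280,230:420],None,fx=4.2,fy=4.2,interpolation=cv2.INTER_CUBIC))
E
```

```text
carton 694 [0.002 0.001 0.062] ang 34.8 [ 51. 107.] 7.2
pin 19 [ 0.086 -0.067  0.107] ang -38.1 [29.  7.] 59.0
pin 23 [0.052 0.102 0.112] ang 62.8 [11. 11.] 1.6
pin 22 [-0.102  0.053  0.112] ang 152.5 [11. 12.] 45.4
7.1 [ 0.577 -0.233  0.1  ] [ 0.4 -1.1  0.4] finger r,ang 0.1168 -37.0
key (142, 3) [0.4606 0.012  0.0746] [0.0686 0.0704 0.0735 0.0783 0.0826]
head ((460.7261047363281, 10.19658088684082), (54.79220962524414, 49.03788375854492), 5.877236843109131)
[-0.02433319  0.1722877 ] 98.03904432718392
key dir 97.63304830525689 0.17651698092638837
white cap 59 [0.4615 0.0123 0.0794]
[(0.65, array([0.457, 0.018, 0.08 ]))]
[(0.42, array([0.461, 0.008, 0.079]))]
```

View pics/crop3.png

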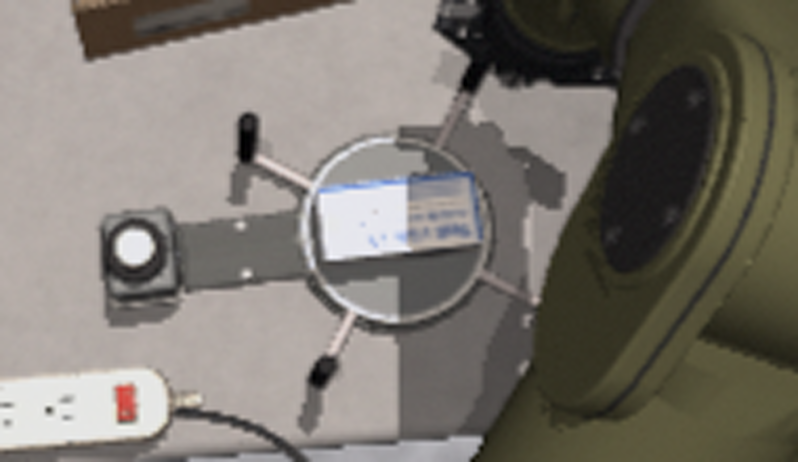

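The carton is at 97.2° against a scanner direction of about 97.7°, and in the picture its edges run parallel to the neck. I'll back the finger off, lift it, and move over the key.

Call:
move_arm --pt "0 0 0 -0.006 0 0 1" --pt "0 0 0 -0.015 0 0 1" --pt "0 0 0 -0.025 0 0 1" --pt "0 0 0 -0.025 -0.03 0 1" --pt "0 0 0 -0.025 -0.07 0 1" --pt "0 0 0 -0.025 -0.1 0 1" --pt "0 0 0 -0.025 -0.1 0 1" --pt "0 0 0 -0.025 -0.1 0 1"

```text
t: 8.25
tcp_pos: [0.5691, -0.2579, 0.1996]
eef_rot: [-0.57, -0.418, 0.419, 0.57]
force: [0.3, 1.2, -0.2]
opening: -0.001
```

```bash
python3 - <<'E'
from h import *
meas();state();print(sense()["joint_pos"])
rows([([.461,.0115,.2],0),([.461,.0115,.12],0)])
E
```

```text
carton 694 [0.002 0.001 0.062] ang 30.4 [ 51. 107.] 6.9
pin 23 [ 0.102 -0.052  0.113] ang -27.2 [11. 12.] 43.6
pin 23 [0.052 0.102 0.112] ang 62.9 [11. 11.] 89.4
pin 27 [-0.052 -0.101  0.112] ang -117.1 [13. 12.] 16.2
pin 24 [-0.102  0.053  0.112] ang 152.8 [10. 13.] 6.3
8.3 [ 0.569 -0.258  0.199] [-0.3 -0.3 -0.4] finger r,ang 0.1272 -48.1
[ 0.56358147  0.76232492 -0.38799049  1.60461745  0.35609655  0.84777587
  1.30129789]
[0.0, 0.0, 0.0, 0.225, -0.0, 0.183]
[0.0, 0.0, 0.0, 0.225, 0.08, 0.183]
```

Call:
move_arm --pt "0 0 0 0.038 0 0.031 1" --pt "0 0 0 0.076 0 0.062 1" --pt "0 0 0 0.114 0 0.093 1" --pt "0 0 0 0.152 0 0.124 1" --pt "0 0 0 0.19 0 0.155 1" --pt "0 0 0 0.215 0 0.175 1" --pt "0 0 0 0.225 0 0.183 1" --pt "0 0 0 0.225 0.03 0.183 1"

```text
t: 9.3
tcp_pos: [0.464, 0.0124, 0.1708]
eef_rot: [0.57, 0.42, -0.418, -0.569]
force: [0.6, 0.2, 0.1]
opening: -0.003
```

```bash
python3 - <<'E'
from h import *
state();rows([([.461,.0115,.105],0)])
p=grab_frame("wrist");cv2.imwrite("pics/w.png",p["img"])
for k in("scan_key_top",): print([(d["score"],np.round(d["at"],4)) for d in spot_in(p,k)])
E
```

```text
9.3 [0.464 0.012 0.171] [0.6 0.2 0.1] finger r,ang 0.1766 96.5
[0.0, 0.0, 0.0, -0.002, 0.066, 0.003]
[(0.86, array([0.459 , 0.0166, 0.0831]))]
```

View pics/w.png

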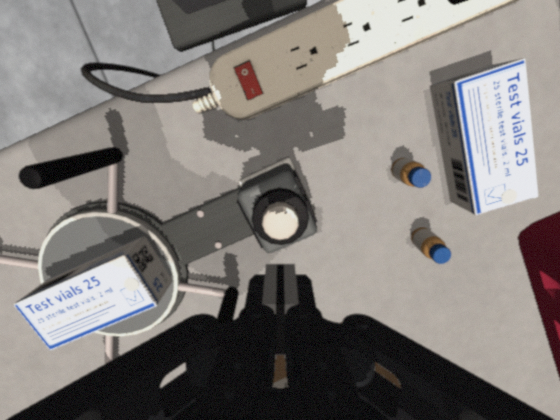

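The wrist view shows the key cap at (280,218), with the slim closed fingertips at (280,268) above the near side of it. The carton is in line with the neck. I'll fix the key centre and height from the wrist depth.

```bash
python3 - <<'E'
from h import *
p,Wd=cloud("wrist");q=Wd[180:256,235:325];g=p["img"][180:256,235:325].min(-1)
m=(q[...,2]>.077)&(q[...,2]<.095)&(abs(q[...,0]-.46)<.03)&(g>120)
(x,y),r=cv2.minEnclosingCircle((q[m][:,:2]*1000).astype(np.float32))
print(m.sum(),q[m].mean(0).round(4),x,y,r,np.percentile(q[m][:,2],[5,50,95]).round(4)); state()
rows([([x/1000,y/1000,.105],0)])
E
```

```text
895 [0.4605 0.0126 0.0811] 460.6449890136719 12.533827781677246 12.364347457885742 [0.0799 0.0811 0.0822]
9.45 [0.462 0.011 0.169] [-0.4 -0.3 -0. ] finger r,ang 0.1753 97.3
[0.0, 0.0, 0.0, 0.001, 0.064, 0.001]
```

Call:
move_arm --pt "0 0 0 0.001 0.03 0.001 1" --pt "0 0 0 0.001 0.055 0.001 1" --pt "0 0 0 0.001 0.066 0.001 1" --pt "0 0 0 0.001 0.07 0.001 1" --pt "0 0 0 0.001 0.073 0.001 1" --pt "0 0 0 0.001 0.076 0.001 1" --pt "0 0 0 0.001 0.077 0.001 1" --pt "0 0 0 0.001 0.077 0.001 1"

```text
t: 10.45
tcp_pos: [0.4623, 0.0132, 0.0936]
eef_rot: [0.57, 0.419, -0.418, -0.57]
force: [0.2, -0.3, 1.5]
opening: -0.003
```

```bash
python3 - <<'E'
from h import *
state();print(sense()["force"]);meas()
E
```

```text
10.45 [0.462 0.013 0.094] [ 0.2 -0.3  1.5] finger r,ang 0.1776 97.0
[ 0.22908455 -0.32322232  1.51702402]
carton 698 [0.002 0.001 0.062] ang 33.9 [ 51. 106.] 7.0
pin 23 [ 0.102 -0.052  0.112] ang -27.2 [11. 13.] 46.3
pin 26 [-0.052 -0.101  0.112] ang -117.1 [13. 11.] 5.7
pin 23 [-0.102  0.053  0.111] ang 152.6 [11. 13.] 43.3
```

Contact shows about 1.5 N. I'll press on in small steps.

Call:
move_arm --pt "0 0 0 0 0.001 0 1" --pt "0 0 0 0 0.002 0 1" --pt "0 0 0 0 0.003 0 1" --pt "0 0 0 0 0.004 0 1" --pt "0 0 0 0 0.0045 0 1" --pt "0 0 0 0 0.005 0 1" --pt "0 0 0 0 0.005 0 1" --pt "0 0 0 0 0.005 0 1"

```text
t: 11.5
tcp_pos: [0.4623, 0.0132, 0.0889]
eef_rot: [0.57, 0.419, -0.418, -0.57]
force: [0.9, -0.1, 11.3]
opening: 0.002
```

```bash
python3 - <<'E'
from h import *
state()
E
```

```text
11.5 [0.462 0.013 0.089] [ 0.9 -0.1 11.3] finger r,ang 0.1776 97.0
```

Call:
move_arm --pt "0 0 0 0 0.0005 0 1" --pt "0 0 0 0 0.001 0 1" --pt "0 0 0 0 0.001 0 1" --pt "0 0 0 0 0.001 0 1" --pt "0 0 0 0 0.001 0 1" --pt "0 0 0 0 0.001 0 1" --pt "0 0 0 0 0.001 0 1" --pt "0 0 0 0 0.001 0 1"

```text
t: 12.5
tcp_pos: [0.4623, 0.0132, 0.0887]
eef_rot: [0.57, 0.419, -0.418, -0.569]
force: [-0.6, -0.4, 21.9]
opening: -0.002
```

Call:
move_arm --pt "0 0 0 0 -0.005 0 1" --pt "0 0 0 0 -0.01 0 1" --pt "0 0 0 0 -0.03 0 1" --pt "0 0 0 0 -0.06 0 1" --pt "0 0 0 0 -0.09 0 1" --pt "0 0 0 0 -0.11 0 1" --pt "0 0 0 0 -0.11 0 1" --pt "0 0 0 0 -0.11 0 1"

```text
t: 13.5
tcp_pos: [0.4609, 0.0132, 0.1964]
eef_rot: [-0.569, -0.418, 0.42, 0.57]
force: [-0.6, -0.3, -0.5]
opening: -0.001
```

```bash
python3 - <<'E'
from h import *
state();meas()
p,Wd=cloud("wrist");q=Wd;g=p["img"].min(-1)
m=(q[...,2]>.07)&(q[...,2]<.095)&(np.hypot(q[...,0]-.4605,q[...,1]-.0125)<.02)&(g>120)
print("key",m.sum(),q[m].mean(0).round(4))
cv2.imwrite("pics/w2.png",p["img"])
E
```

```text
13.5 [0.461 0.013 0.196] [-0.6 -0.3 -0.5] finger r,ang 0.1777 97.5
carton 435 [ 0.009 -0.014  0.062] ang -58.5 [50. 99.] 7.5
pin 22 [ 0.102 -0.052  0.113] ang -27.1 [11. 12.] 82.2
pin 27 [-0.052 -0.101  0.112] ang -117.1 [13. 11.] 0.8
key 762 [0.4604 0.0127 0.0809]
```

View pics/w2.png

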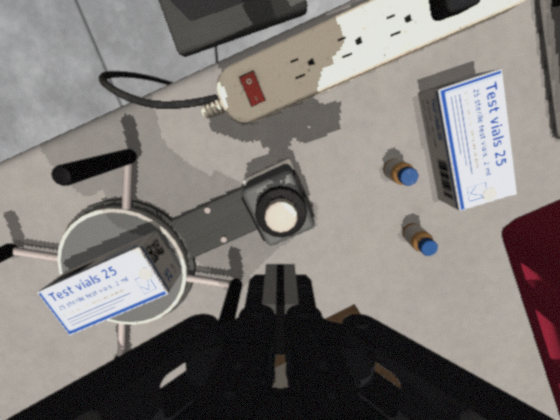

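The key bottomed on its stop: the force rose from 11 to 22 N with 0.2 mm of travel. It is up again at 0.081 m (cap at (283,212)), and the carton is in line and undisturbed. I'm handing in.

```bash
python3 -c "
from h import *
print(job_done())"
```

```text
the job is handed in; nothing more can be done
None
```

I turned the turntable about 97° anticlockwise by pushing the near-right pin with the closed fingertips. Then I pressed the scanner key down and let it go, and handed the job in at about 13.5 s. No verdict was reported.

- **Carton:** with the finger backed off, its length lay at 96.9–97.2°, against a scanner direction of 97.6–98.0°. That is about 1° off, with an 8° limit. It sat about 2 mm from the axis. The pin angles did not change after the press.
- **Last carton reading:** the arm partly hid the carton in the final top view, so that reading (7.5°, off-centre) is less reliable. The unchanged pins and the last wrist picture show it still in line.
- **Forces:** the tool force read about 3 N or less at the end of each push, against the 15 N limit.
- **Key:** it moved about 6 mm and met a hard stop at 11 N, then 22 N with only 0.2 mm more travel. After release its top measured 0.081 m again, the same as before the press.
- **Clearance:** the fingertips stayed above the carton's height throughout and ended about 10 cm clear above the key. The spare carton and the two vials stood in place in the last wrist picture. I did not measure the other items again, and the arm did not go near them at table height.

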